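# Stand the model tower in its test base and lock it

### The arm

A 6-joint arm with a two-finger parallel gripper is mounted at the origin on the work surface. World frame = base frame: x ahead of the robot, y to its left, z up, the work surface at z = 0. Lengths are in mm, angles in rad, forces in N, time in s.
With the tool pointing down it reaches from about 350 to 875 mm from the base axis. Payload 4.2 kg.
Tool frame: the origin (TCP) lies midway between the tips of the shut fingers; the grasp point (between the pads) lies 19 mm behind it (arm.tcp_to_grasp is the distance from the TCP to the grasp point, in mm); z points along the fingers, y is the line along which they close (so a half turn about z gives the same grasp; the last joint's range is limited). The gripper opens to 85 mm and grips with 20 to 120 N. Pads are 22 mm wide; open, the fingers measure 114 mm over their backs; the gripper's body (76 mm by 85 mm) begins 54 mm behind the grasp point. The pads swing forward as they close: fully open they stand 13 mm farther back than shut.
Start: joints at [1.589, 0.385, 0.008, 0, -1.194, -0.259], TCP at [149.018, 606.954, 231.312] pointing down, gripper open.
Joint ranges: [-3.14, 3.14], [-1.21, 2.06], [-1.07, 1.41], [-3.16, 2.05], [-2.99, -0.16], [-3.1, 3.1]. Speed limits (rad/s): [2.79, 2.79, 3.14, 3.14, 3.14, 3.14].

### API

Orientations are given as a unit quaternion [x, y, z, w].
In Python, from bench import arm, get_image gives the robot as it stands.
- The arm moves only by the tool drive_tool, never from a script. Its argument "deltas" is a list of rows, each a list of 2 entries, a list of its own where there are three numbers: the shift along the tool's x, y, z in cm, then the turn, a rotation vector about the tool's x, y, z in degrees. In form: [[[x, y, z], [ax, ay, az]], ...]. A call has 1 to 12 rows; each row shifts and turns the commanded pose from where the row before left it, along the tool's axes as they then stand; what a row does not reach is not made up. A row lasts 1/10 s, in which the tool goes at most 50 mm and 8.59 degrees, less where a joint would pass 70% of its speed; a pose out of reach is approached as far as the arm can. A call with a gripper value outside its range is refused whole. "claw" is the finger opening in cm, from 0 to 8.54, set as the call begins (left out, the last holds). The fingers move at their own pace and stop on an object; the grip force is fixed at half the most. Time passes only in rows, so rows that do not move let the fingers close. It gives the time, the measured TCP pose, the force, the opening and the grip force at its end, in the units of the state.
- arm.read_state(): the state, without advancing time (a new reading comes with each control period).
- get_image(name): name is "scene" or "top"; returns a dict with "img" (480x640x3 uint8, red, green, blue), "fx", "fy", "cx", "cy" (pixels), "eye" and "orientation" of the camera in the world. Camera axes: x right, y down, z forward; pixel columns grow to the right and rows downward; lengths in mm; the calibration is good to about 2 mm. A picture is of the moment at which its call begins. There is no depth.
- arm.job_done(): hands the job in; it is judged then, once.
The state is a dict: "clock": time; "joints": joint angles; "joint_vel": joint speeds; "joint_efforts": joint torques, N m; "position": TCP position; "ee_rot": TCP orientation; "contact_force": force on the tool from outside, world axes, zero at the start; "wrist_torque": the same for the moment, N m; "gripper_width": finger opening in mm; "grasp_force": force on a finger pad.
Only numpy, scipy, OpenCV 4.12 (cv2) and the standard library are available. Lean on these libraries where they do the work, as an engineer would, in place of code of your own. Each camera call takes 0.05 s, during which the arm holds its last target. There are 200 camera calls.

### The job

The cardboard model tower is leaning in its wooden test base: tip it upright without lifting it out of the base, so that its round foot drops into the round recess, and press it down firmly but not roughly until it is fully home. Then lock it by turning both black knobs clockwise to their end stops, so that their metal tongues lie over the foot. Leave the other things on the bench where they are.

Things in the scene. Friction and masses are not known exactly. Their poses are not given: they have to be found in the camera images.
- base: fixed wooden test base, board 200 x 270 x 10 mm (x -125 to +75, y +-135) under a 120 mm square block, top at 22 mm, with a round recess. Origin: on the bench below the recess centre, z up. On its -x side (facing the robot) a wooden V rest, centred at x = -95 mm, up to 100 mm high, props the tower. The lock knobs stand at y = +100 mm (left) and y = -100 mm (right)
- recess (a point): centre of the recess, 18 mm above the bench, where the top of its rubber seat disc starts (the rim is at 22 mm). The recess is flared: 94 mm across at the rim, narrowing to 83 mm at the bottom. The seat has a stiff sliding fit: pressed with more than about 6 N it goes down 6 mm to a hard stop
- tower: loose tower, about 250 g, 135 mm tall: plywood foot 80 mm across, 8 mm thick; cardboard tube 48 mm across; flat plywood cap 52 mm across, 8 mm thick. Origin: centre of the foot underside; z runs up the tube. Starts leaning 55 degrees towards -x of the base, foot edge on the seat, tube on the V rest. Origin height: 18 mm standing on the unpressed seat, 12 mm fully home
- tower_top (a point): centre of the tower cap's upper face
- turn_left (a joint): left lock knob, vertical axis, rad: at 0 its tongue is clear and points 0.17 rad clockwise of +x of the base; grows clockwise seen from above; end stop at 1.4, where the tongue points at the recess centre, over the foot. Friction about 0.06 N m; stays where left
- turn_right (a joint): right lock knob, the same: 0 = tongue clear, pointing 0.17 rad clockwise of -x of the base; clockwise to the end stop at 1.4
- knob_left (a point): grip point of the left knob, on its axis, 50 mm above the bench: a black bar 46 mm long, 14 mm wide, from 29 to 59 mm above the bench, along the tongue (which points to +x of this point). Aluminium tongue: 23 to 29 mm above the bench, reaching 68 mm from the axis; it cannot pass over the foot before the tower is fully home
- knob_right (a point): grip point of the right knob, the same, but the tongue points to -x of this point
- tape_roll: bystander: roll of tape, 104 mm across, 48 mm high
- glue_stick: bystander: standing glue stick, 28 mm across, 92 mm high
- spare_tube: bystander: standing cardboard tube, 46 mm across, 100 mm high
- scissors: bystander: scissors lying flat, 165 mm long
- tape_dispenser: bystander: black desk tape dispenser, 150 mm long, 80 mm high
- jar: bystander: glass jar, 80 mm across, 130 mm high
- brush: bystander: brush lying on the bench
Things that resemble listed ones, but are neither listed nor needed, are in the scene too. What is shaped like the tower but pink is not meant.

How it is judged (in metres and radians):
On the way:
1. the tower stands upright in the recess, fully home, with both knobs still unlocked (z of tower in the frame of base below 0.0155 m and horizontal distance between tower and base below 0.006 m and angle between tower's own z axis and vertical below 0.06 rad and value of joint each of turn_left, turn_right below 0.6 rad), for 0.2 s.
At the end, for the whole second after the job is handed in: The tower stands at rest in the recess, upright (within 0.06 rad), its foot centred within 6 mm and fully down (origin less than 15.5 mm above the bench), and both knobs are turned to more than 1.3 rad of their 1.4 rad (z of tower in the frame of base below 0.0155 m and horizontal distance between tower and base below 0.006 m and angle between tower's own z axis and vertical below 0.06 rad and value of joint each of turn_left, turn_right above 1.3 rad and linear speed of tower below 0.02 m/s); the robot touches nothing.
It fails at once if the tower is lifted out of the base (foot centre more than 85 mm above the bench) (z of tower in the frame of base above 0.085 m).
It fails at once if the tower is pressed on its base roughly (more than 80 N) (contact force between tower and base above 80 N).
It fails at once if a bystander is moved by more than 30 mm (distance of any of tape_roll, glue_stick, spare_tube, scissors, tape_dispenser, jar, brush from where it was at the start of the episode above 0.03 m).
It also fails if it takes over 69 s, if anything falls off the work surface, if the arm or the gripper's body presses on something with over 40 N, if the wrist force passes 120 N, or if a joint passes its speed limit or range.

## Working session

There is one attempt and no reset: what is moved stays moved. The work goes in short steps, Python scripts to look and compute and a tool call to move; the robot and the scene stay as the last step left them, time stands still between calls to the robot, and variables do not carry over. Pictures are saved under pics/ and viewed, at most 10 in all, crops included, and the job is handed in when it is done.

Besides the shell and the picture viewer there is one more tool, called by a JSON object that holds its "method" and its "body". drive_tool: Moves the arm, as the interface text tells. Its arguments: {"type":"object","properties":{"deltas":{"type":"array"},"claw":{"type":"number"}},"required":["deltas"]}

```bash
mkdir -p pics; ls; cat > h.py <<'E'
import numpy as np, cv2
from scipy.spatial.transform import Rotation as R
from bench import arm, get_image
def shot(name,fn=None):
    d=get_image(name)
    if fn: cv2.imwrite('pics/'+fn,d['img'][:,:,::-1])
    return d
def ray(d,u,v):
    r=R.from_quat(d['orientation']).apply([(u-d['cx'])/d['fx'],(v-d['cy'])/d['fy'],1])
    return np.array(d['eye'],float),r/np.linalg.norm(r)
def onplane(d,u,v,z):
    e,r=ray(d,u,v); return e+r*(z-e[2])/r[2]
def tri(d1,p1,d2,p2):
    e1,r1=ray(d1,*p1);e2,r2=ray(d2,*p2)
    s=np.linalg.lstsq(np.c_[r1,-r2],e2-e1,rcond=None)[0]
    a,b=e1+s[0]*r1,e2+s[1]*r2
    return (a+b)/2,np.linalg.norm(a-b)
def proj(d,p):
    c=R.from_quat(d['orientation']).inv().apply(np.array(p)-d['eye'])
    return c[0]/c[2]*d['fx']+d['cx'],c[1]/c[2]*d['fy']+d['cy']
E
python3 - <<'E'
from h import *
for n in('scene','top'):
    d=shot(n,n+'0.png');print(n,d['eye'],d['orientation'],d['fx'],d['cx'],d['cy'])
print(arm.read_state())
E
```

```text
pics
scene [1222.8418411  -458.5407262  1120.60914568] [ 0.82067194  0.46317461 -0.15995207 -0.29390845] 481.1816742034131 317.20646813433615 238.72706215052207
top [ 422.5367759     6.97947116 1579.8722459 ] [ 0.70835716 -0.70503076  0.02487189 -0.02330567] 476.77095395619966 321.4895085838428 239.79576169424283
{'clock': 0.1, 'joints': array([ 1.58862689e+00,  3.85476417e-01,  6.74699200e-03, -4.09427335e-04,
       -1.19397711e+00, -2.58627307e-01]), 'joint_vel': array([ 5.83369669e-04, -1.44700661e-03,  3.72887035e-03,  2.50958225e-03,
        2.03069243e-04,  9.05727682e-06]), 'joint_efforts': array([-5.93128352e-04, -3.93316340e+01,  1.88931710e+01,  4.19792667e+00,
       -2.55035207e-03,  3.26094842e-06]), 'position': array([148.89718693, 606.47030809, 230.33064662]), 'ee_rot': array([ 9.92751324e-01, -1.20182611e-01, -5.68611738e-05,  9.72210474e-04]), 'contact_force': array([-0.03318028,  0.22161537,  0.03355022]), 'wrist_torque': array([ 0.00056503, -0.00558109, -0.06237319]), 'grasp_force': 0.0, 'gripper_width': 85.13905367229549}
```

View pics/scene0.png

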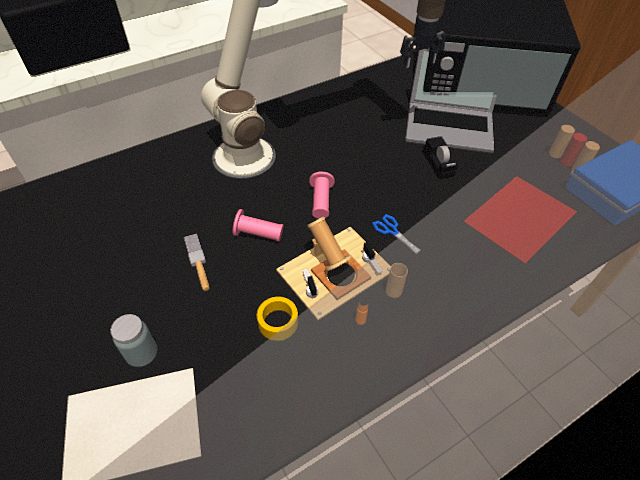

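View pics/top0.png

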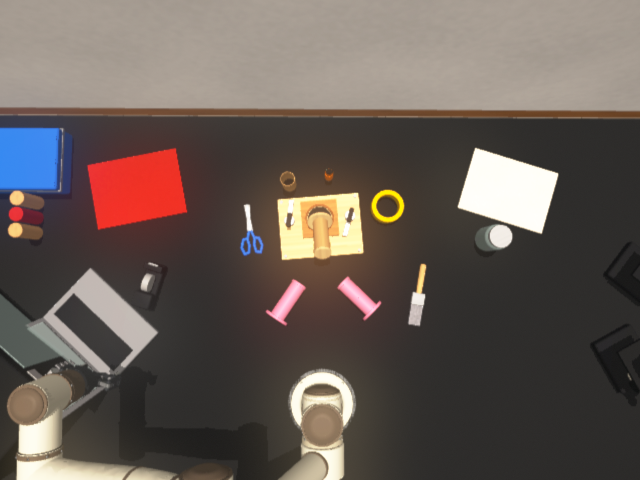

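The top view shows the base at about (320,225) and the tan tower leaning towards the robot, with its cap at (322,252). The left knob is at about (290,214), the right at about (348,222). Candidates for the tower:
- the tan tube at top (321,235), scene (325,240)
- pink decoys at top (286,302) and (359,297), scene (258,226) and (321,195), ruled out by colour
- the standing tan spare tube at (288,181), a bystander

I choose the tan tube in the base and check it in a close crop.

```bash
python3 - <<'E'
from h import *
a=shot('top')['img'][180:270,270:370];b=shot('scene')['img'][205:325,265:405]
a=cv2.resize(a,None,fx=4,fy=4,interpolation=3);b=cv2.resize(b,None,fx=2.85,fy=2.85,interpolation=3)
h=max(a.shape[0],b.shape[0]);pad=lambda i:cv2.copyMakeBorder(i,0,h-i.shape[0],0,0,0)
cv2.imwrite('pics/crop.png',np.hstack([pad(a),pad(b)])[:,:,::-1])
# board outline by colour
for n in('top','scene'):
    d=shot(n);hsv=cv2.cvtColor(d['img'],cv2.COLOR_RGB2HSV)
    m=cv2.inRange(hsv,(8,40,110),(35,255,255))
    x0,y0,x1,y1=(265,180,375,275) if n=='top' else (265,215,400,325)
    k=np.zeros_like(m);k[y0:y1,x0:x1]=m[y0:y1,x0:x1]
    c=max(cv2.findContours(cv2.morphologyEx(k,cv2.MORPH_OPEN,np.ones((3,3))),0,1)[0],key=cv2.contourArea)
    hull=cv2.convexHull(c);q=cv2.approxPolyDP(hull,4,True)[:,0]
    print(n,q.tolist(),cv2.minAreaRect(c))
    for p in q: print(p,onplane(d,*p,10).round(1))
E
```

```text
top [[358, 193], [363, 253], [310, 265], [281, 259], [277, 199]] ((320.0655517578125, 229.28619384765625), (69.50907135009766, 83.79290008544922), 85.2363510131836)
[358 193] [ 686.1 -116.9   10. ]
[363 253] [ 486.7 -133.2   10. ]
[310 265] [446.4  41.1  10. ]
[281 259] [465.7 136.7  10. ]
[277 199] [664.7 152.   10. ]
scene [[277, 268], [308, 224], [324, 217], [352, 228], [399, 263], [399, 296], [317, 319]] ((340.2552795410156, 277.78582763671875), (115.98908996582031, 93.8902359008789), 36.67435073852539)
[277 268] [ 490.3 -133.5   10. ]
[308 224] [393.7  25.7  10. ]
[324 217] [394.4  82.7  10. ]
[352 228] [475.8 132.1  10. ]
[399 263] [654.1 174.2  10. ]
[399 296] [742.8 106.3  10. ]
[317 319] [ 688.6 -121.5   10. ]
```

View pics/crop.png

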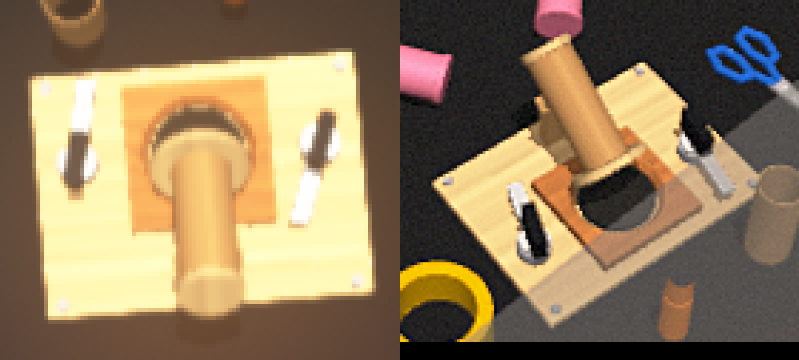

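The crop confirms the choice: the tan tower in the wooden base, leaning on the V rest. Its cap is near top (322,252) and scene (317,222). Both tongues point outward, clear of the recess.

```bash
cat >> h.py <<'E'
YAW=np.radians(4.6); C=np.array([600.9,11.6,0])
def b2w(p): return C+R.from_euler('z',YAW).apply(p)
def w2b(p): return R.from_euler('z',-YAW).apply(np.array(p)-C)
def rottool(tilt,yaw=YAW): # tool x along base x, y along -base y, z down, then tilt forward (deg)
    return R.from_euler('z',yaw)*R.from_matrix(np.diag([1.,-1,-1]))*R.from_euler('y',tilt,degrees=True)
def delta(pos,rot,st=None):
    st=st or arm.read_state();q=R.from_quat(st['ee_rot'])
    print('cm',(q.inv().apply(np.array(pos)-st['position'])/10).round(2),'deg',np.degrees((q.inv()*rot).as_rotvec()).round(1))
E
python3 - <<'E'
from h import *
D={n:shot(n) for n in('top','scene')}
t,s=D['top'],D['scene']
for nm,p in dict(top_pred=[-129,0,128],kl=[0,100,59],kr=[0,-100,59]).items():
    w=b2w(p);print(nm,w.round(1),np.round(proj(t,w),1),np.round(proj(s,w),1))
print('cap',[x for x in tri(t,(322,252.5),s,(317,222))])
K={}
for n,roi in(('top',[(282,200,299,230),(340,203,358,235)]),('scene',[(358,238,380,265),(298,265,322,300)])):
    g=D[n]['img'].max(2)
    for i,(x0,y0,x1,y1) in enumerate(roi):
        m=(g[y0:y1,x0:x1]<70).astype(np.uint8)
        _,l,st,c=cv2.connectedComponentsWithStats(m);j=1+np.argmax(st[1:,4]);K[n,i]=c[j]+[x0,y0];print(n,i,K[n,i],st[j])
for i in(0,1):
    p,e=tri(t,K['top',i],s,K['scene',i]);print('knob',i,p,e,w2b(p))
# rim of the block: orange mask corners
for n,(x0,y0,x1,y1) in(('top',(290,190,350,245)),('scene',(300,240,385,305))):
    hsv=cv2.cvtColor(D[n]['img'],cv2.COLOR_RGB2HSV)[y0:y1,x0:x1]
    print(n,[hsv[12 if n=='top' else 45,k].tolist() for k in range(5,60,10)])
E
```

```text
top_pred [472.3   1.3 128. ] [322.3 256. ] [314.7 218. ]
kl [592.9 111.3  59. ] [288.1 218.9] [370.3 246.9]
kr [608.9 -88.1  59. ] [350.2 214.3] [312.3 281.3]
cap [array([483.13409224,   2.23962784, 121.2037023 ]), np.float64(0.0124152643237717)]Traceback (most recent call last):
  File "<stdin>", line 12, in <module>
    return _wrapfunc(a, 'argmax', axis=axis, out=out, **kwds)
    return bound(*args, **kwds)
ValueError: attempt to get argmax of an empty sequence
```

{"method": "drive_tool", "body": {"deltas": [[[2.5,4.3,0],[0,0,-6]],[[2,4.6,0],[0,0,-6]],[[1.2,4.7,0],[0,0,-6]],[[1,4.8,0],[0,0,0]],[[1,4.8,0],[0,0,0]],[[1,4.8,0],[0,0,0]],[[1,4.8,0],[0,0,0]],[[1,4.8,0],[0,0,0]],[[1,4.8,0],[0,0,0]],[[1,4.8,0],[0,0,0]]], "claw": 8.5}}

```text
clock: 1.4
position: [281.4, 132.0, 231.8]
ee_rot: [0.999, 0.038, 0.001, -0.001]
contact_force: [2.4, 1.2, -0.2]
gripper_width: 85.0
grasp_force: 0.0
```

```bash
python3 - <<'E'
from h import *
D={n:shot(n) for n in('top','scene')}
t,s=D['top'],D['scene']
K={}
for n,roi in(('top',[(281,206,298,232),(340,203,360,230)]),('scene',[(355,238,383,262),(298,265,325,298)])):
    g=cv2.cvtColor(D[n]['img'],cv2.COLOR_RGB2HSV)
    for i,(x0,y0,x1,y1) in enumerate(roi):
        m=(g[y0:y1,x0:x1,2]<95).astype(np.uint8)
        _,l,st,c=cv2.connectedComponentsWithStats(m)
        if len(st)<2: print(n,i,'none',g[y0:y1,x0:x1,2].min());continue
        j=1+np.argmax(st[1:,4]);K[n,i]=c[j]+[x0,y0];print(n,i,K[n,i].round(1),st[j])
for i in(0,1):
    if ('top',i) in K and ('scene',i) in K:
        p,e=tri(t,K['top',i],s,K['scene',i]);print('knob',i,p.round(1),round(e,1),w2b(p).round(1))
delta(b2w([-129-50*.8,0,128+50*.6]),rottool(52))
E
```

```text
top 0 none 97
top 1 [348. 220.] [ 8 17  1  1  1]
scene 0 [373.1 246.6] [  8   0  20  22 327]
scene 1 [311.7 286.4] [  9  11  10  21 117]
knob 1 [595.7 -82.9  13.6] 1.3 [-12.7 -93.8  13.6]
cm [14.21 14.06  7.32] deg [ 0.4 52.  -0.8]
```

{"method": "drive_tool", "body": {"deltas": [[[3.5,3.5,0],[0,0,0]],[[3.5,3.5,0],[0,0,0]],[[3.5,3.5,0],[0,0,0]],[[3.7,3.6,0],[0,0,-0.8]],[[0,0,0],[0,7.5,0]],[[0,0,0],[0,7.5,0]],[[0,0,0],[0,7.5,0]],[[0,0,0],[0,7.5,0]],[[0,0,0],[0,7.5,0]],[[0,0,0],[0,7.5,0]],[[0,0,0],[0,7,0]],[[0,0,0],[0,0,0]]]}}

```text
clock: 2.7
position: [433.6, -14.1, 298.6]
ee_rot: [0.926, 0.038, 0.375, -0.016]
contact_force: [-0.3, -0.2, 0.4]
gripper_width: 84.9
grasp_force: 0.0
```

```bash
python3 - <<'E'
from h import *
st=arm.read_state();print(st['clock'],st['position'],w2b(st['position']),st['joints'].round(2))
delta(b2w([-129-50*.8,0,128+50*.6]),rottool(52))
D={n:shot(n) for n in('top','scene')}
t,s=D['top'],D['scene']
a=t['img'][190:280,270:380];b=s['img'][180:320,265:405]
a=cv2.resize(a,None,fx=3.6,fy=3.6,interpolation=3);b=cv2.resize(b,None,fx=2.85,fy=2.85,interpolation=3)
h=max(a.shape[0],b.shape[0]);pad=lambda i:cv2.copyMakeBorder(i,0,h-i.shape[0],0,0,0)
cv2.imwrite('pics/pre.png',np.hstack([pad(a),pad(b)])[:,:,::-1])
E
```

```text
2.7 [433.58806032 -14.12993368 298.6480371 ] [-168.83652059  -12.22881684  298.6480371 ] [ 0.27 -0.35 -1.07  0.96 -0.16  0.48]
cm [-9.79 -1.22 10.09] deg [-0.1  7.9  0.1]
```

View pics/pre.png

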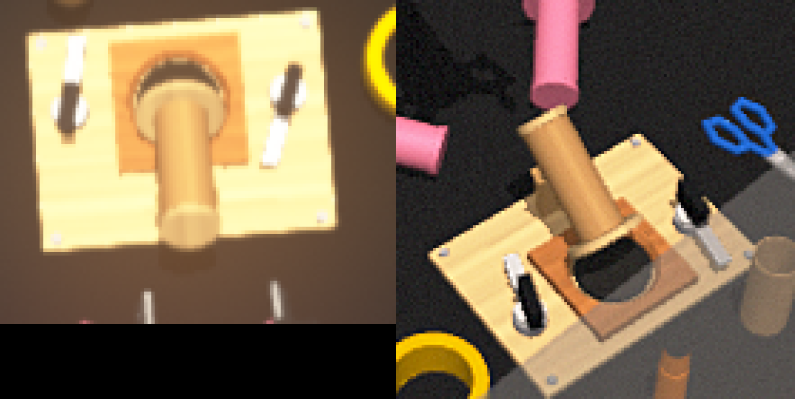

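The crop shows the open fingers short of the cap, and the cap unmoved at about top (322,254). The steep tilt runs into joint limits, so I'll use a 20° tilt and let the tool rotate past vertical.

```bash
python3 - <<'E'
from h import *
t=shot('top');g=t['img'].astype(int)
print('col322',[(v,g[v,322].tolist()) for v in range(240,266,2)])
print('row252',[(u,g[252,u].tolist()) for u in range(308,336,2)])
for o in(-129,-122): print(o,proj(t,b2w([o-15,0,128-21])),proj(t,b2w([o+15,0,128+21])))
print('y edges',proj(t,b2w([-129,26,128])),proj(t,b2w([-129,-26,128])))
delta(b2w([-138.5,0,180]),rottool(20))
E
```

```text
col322 [(240, [251, 210, 125]), (242, [251, 210, 125]), (244, [251, 209, 124]), (246, [252, 223, 142]), (248, [253, 231, 156]), (250, [239, 198, 129]), (252, [238, 198, 127]), (254, [238, 198, 127]), (256, [238, 198, 128]), (258, [217, 171, 110]), (260, [111, 79, 53]), (262, [104, 73, 49]), (264, [104, 73, 50])]
row252 [(308, [255, 248, 181]), (310, [255, 248, 181]), (312, [255, 246, 175]), (314, [218, 170, 110]), (316, [234, 192, 125]), (318, [231, 186, 122]), (320, [228, 183, 119]), (322, [238, 198, 127]), (324, [236, 195, 126]), (326, [231, 187, 122]), (328, [232, 187, 121]), (330, [237, 197, 127]), (332, [255, 250, 185]), (334, [255, 250, 188])]
-129 (np.float64(322.6532653573361), np.float64(261.03669267462044)) (np.float64(321.96387031804005), np.float64(250.7390818925276))
-122 (np.float64(322.4815525768447), np.float64(258.77478085215495)) (np.float64(321.78760615359386), np.float64(248.41761882862355))
y edges (np.float64(313.79890895269835), np.float64(256.603316084567)) (np.float64(330.82540324932745), np.float64(255.3140243571093))
cm [-5.86 -1.1  10.4 ] deg [ -0.1 -23.7   0.2]
```

{"method": "drive_tool", "body": {"deltas": [[[0,0,0],[0,-8,0]],[[0,0,0],[0,-8,0]],[[0,0,0],[0,-7.7,0]],[[0,0,0],[0,0,0]]]}}

```text
clock: 3.25
position: [449.5, -25.9, 307.6]
ee_rot: [0.968, 0.028, 0.248, 0.003]
contact_force: [1.2, 0.1, 1.1]
gripper_width: 85.0
grasp_force: 0.0
```

```bash
python3 - <<'E'
from h import *
st=arm.read_state();print(st['clock'],w2b(st['position']),st['joints'].round(2))
delta(b2w([-131,0,165]),rottool(20));delta(b2w([-111,0,107]),rottool(20))
E
```

```text
3.25 [-153.95400129  -25.22714544  307.60647612] [ 0.42 -0.24 -0.69  0.31 -0.67  1.  ]
cm [-4.88 -2.86 13.53] deg [ 1.6 -8.7 -0.9]
cm [-5.92 -3.03 19.57] deg [ 1.6 -8.7 -0.9]
```

{"method": "drive_tool", "body": {"deltas": [[[0,0,0],[1.6,-8,0]],[[0,0,0],[0,-0.7,-0.9]],[[-0.7,-0.7,3.5],[0,0,0]],[[-0.7,-0.7,3.5],[0,0,0]],[[-0.7,-0.7,3.5],[0,0,0]],[[-0.7,-0.7,3.5],[0,0,0]],[[0,0,0],[0,0,0]],[[0,0,0],[0,0,0]]]}}

```text
clock: 4.05
position: [463.6, -0.9, 163.4]
ee_rot: [0.984, 0.04, 0.173, -0.004]
contact_force: [-0.6, 0.2, 0.4]
gripper_width: 85.4
grasp_force: 0.0
```

```bash
python3 - <<'E'
from h import *
st=arm.read_state();print(st['clock'],w2b(st['position']),st['joints'].round(2))
delta(b2w([-111,0,107]),rottool(20))
E
```

```text
4.05 [-137.90149712   -1.46311813  163.39651461] [ 0.42  0.02 -0.81  0.29 -0.42  0.99]
cm [ 0.61 -0.18  6.22] deg [0.3 0.1 0.1]
```

{"method": "drive_tool", "body": {"deltas": [[[0.3,-0.1,2],[0,0,0]],[[0.3,-0.1,2],[0,0,0]],[[0,0,2.2],[0,0,0]],[[0,0,0],[0,0,0]],[[0,0,0],[0,0,0]]]}}

```text
clock: 4.55
position: [491.2, 2.9, 109.0]
ee_rot: [0.984, 0.038, 0.174, -0.005]
contact_force: [-0.0, -0.9, -1.1]
gripper_width: 85.1
grasp_force: 0.0
```

{"method": "drive_tool", "body": {"deltas": [[[0,0,0],[0,0,0]],[[0,0,0],[0,0,0]],[[0,0,0],[0,0,0]],[[0,0,0],[0,0,0]],[[0,0,0],[0,0,0]],[[0,0,0],[0,0,0]],[[0,0,0],[0,0,0]],[[0,0,0],[0,0,0]]], "claw": 4}}

```text
clock: 5.35
position: [491.1, 3.0, 108.4]
ee_rot: [0.984, 0.038, 0.174, -0.005]
contact_force: [-2.0, -2.3, 6.2]
gripper_width: 49.8
grasp_force: 61.6
```

```bash
python3 - <<'E'
from h import *
st=arm.read_state();print(st['clock'],w2b(st['position']),st['joints'].round(2),st['gripper_width'],st['grasp_force'],st['contact_force'],st['wrist_torque'])
b=shot('scene')['img'][180:320,265:405];b=cv2.resize(b,None,fx=4,fy=4,interpolation=3)
cv2.imwrite('pics/grip.png',b[:,:,::-1])
E
```

```text
5.35 [-110.14183418    0.22526103  108.3855927 ] [ 0.35  0.16 -0.9   0.52 -0.2   0.8 ] 49.79354405789751 61.58971667289734 [-1.96941004 -2.26823463  6.24388064] [-0.82070924  0.45262051 -0.36954708]
```

View pics/grip.png

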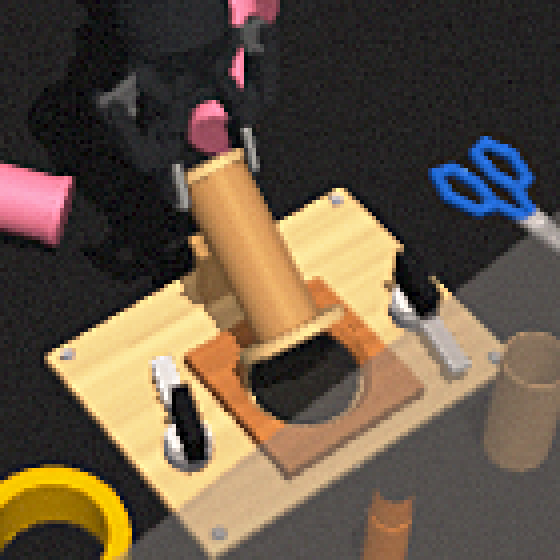

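The fingers hold the cap rim squarely, with the cap at crop (215,165), and the tower still rests on the V. Next I tip it about the lower foot edge.

{"method": "drive_tool", "body": {"deltas": [[[0.05,0,-0.14],[0,0,0]],[[1.03,0,-0.34],[0,-5.5,0]],[[1.03,0,-0.34],[0,-5.5,0]],[[1.03,0,-0.34],[0,-5.5,0]],[[0,0,0],[0,0,0]]]}}

```text
clock: 5.9
position: [522.6, 1.0, 127.4]
ee_rot: [0.998, 0.036, 0.05, 0.006]
contact_force: [0.7, -0.1, -1.2]
gripper_width: 49.7
grasp_force: 63.7
```

```bash
python3 - <<'E'
from h import *
st=arm.read_state();print(st['clock'],w2b(st['position']),st['joints'].round(2),st['gripper_width'],st['grasp_force'],st['contact_force'])
T=st['position']
r=np.array([-76,0,90.]);th=np.radians(16.5)
q=R.from_euler('y',th).apply(r)+[-36,0,19.5];print('want',q)
delta(b2w(q),rottool(20-16.5))
E
```

```text
5.9 [-78.87768688  -4.25378063 127.37894729] [ 0.34  0.27 -0.48  0.06 -0.73  1.26] 49.66497151464368 63.69095206260681 [ 0.66967818 -0.08497301 -1.16593678]
want [-83.30891883   0.         127.37894234]
cm [-0.44 -0.42 -0.05] deg [ 0.9 -2.2 -0.5]
```

{"method": "drive_tool", "body": {"deltas": [[[0.9,-0.1,-0.34],[0.3,-6.2,-0.2]],[[0.9,-0.1,-0.34],[0.3,-6.2,-0.2]],[[0.9,-0.1,-0.34],[0.3,-6.2,-0.1]],[[0.95,-0.1,-0.34],[0,-5.5,0]],[[0,0,0],[0,0,0]]]}}

```text
clock: 6.4
position: [557.0, 5.9, 135.2]
ee_rot: [0.986, 0.038, -0.162, 0.008]
contact_force: [1.2, -1.0, 3.0]
gripper_width: 49.6
grasp_force: 64.1
```

```bash
python3 - <<'E'
from h import *
st=arm.read_state();print(st['clock'],w2b(st['position']),st['joints'].round(2),st['gripper_width'],st['grasp_force'],st['contact_force'])
r=np.array([-76,0,90.])
for a,px,pz in((38.5,-38,20),(50,-40,19.5)):
    q=R.from_euler('y',a,degrees=True).apply(r)+[px,0,pz];print('want',q)
    delta(b2w(q),rottool(20-a))
E
```

```text
6.4 [-44.22133755  -2.13269725 135.1909564 ] [ 0.27  0.52 -0.04 -0.06 -1.33  1.4 ] 49.610154343024625 64.05516028404236 [ 1.22393819 -1.00517716  2.98616694]
want [-41.45190262   0.         137.7458465 ]
cm [ 0.18 -0.21 -0.33] deg [ 0.1  0.2 -0.2]
want [-19.90785846   0.         135.57026255]
cm [ 2.29 -0.22 -0.82] deg [  0.1 -11.3  -0.2]
```

{"method": "drive_tool", "body": {"deltas": [[[1.2,-0.1,-0.4],[0,-5.6,-0.1]],[[1.15,-0.1,-0.36],[0,-5.7,-0.1]],[[0,0,0],[0,0,0]],[[0,0,0],[0,0,0]]]}}

```text
clock: 6.8
position: [577.9, 10.2, 133.3]
ee_rot: [0.965, 0.039, -0.259, 0.01]
contact_force: [-0.7, 0.3, -1.2]
gripper_width: 49.2
grasp_force: 63.8
```

```bash
python3 - <<'E'
from h import *
st=arm.read_state();print(st['clock'],w2b(st['position']),st['joints'].round(2),st['gripper_width'],st['grasp_force'],st['contact_force'])
r=np.array([-76,0,90.])
for a,px,pz in((50,-40,19.5),(55,-41,19)):
    q=R.from_euler('y',a,degrees=True).apply(r)+[px,0,pz];print('want',q)
    delta(b2w(q),rottool(20-a))
t=shot('top')['img'][180:270,270:370];b=shot('scene')['img'][180:320,265:405];a=cv2.resize(t,(400,360),interpolation=3);b=cv2.resize(b,(400,400),interpolation=3)
a=cv2.copyMakeBorder(a,0,40,0,0,0)
cv2.imwrite('pics/up.png',np.hstack([a,b])[:,:,::-1])
E
```

```text
6.8 [-23.04780817   0.45568609 133.2949735 ] [ 0.25  0.66  0.16 -0.09 -1.58  1.42] 49.16738413771177 63.8435697555542 [-0.68988406  0.32778507 -1.23063039]
want [-19.90785846   0.         135.57026255]
cm [ 0.16  0.05 -0.35] deg [-0.  0.  0.]
want [-10.86812518   0.         132.87743464]
cm [ 1.08  0.05 -0.57] deg [-0. -5.  0.]
```

View pics/up.png

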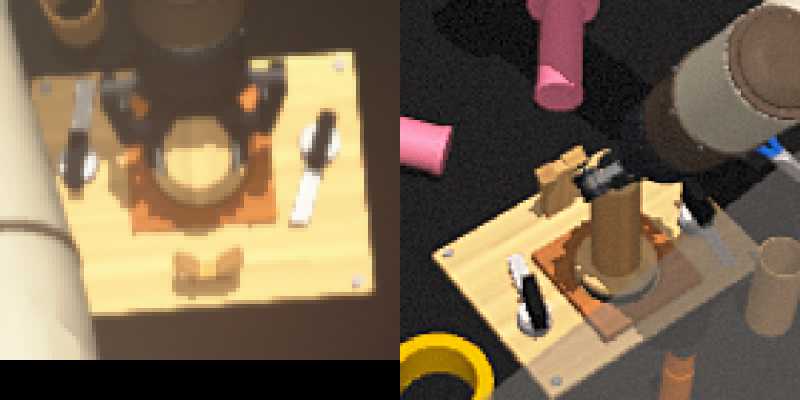

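The tower stands nearly upright in the recess and the V rest is empty. I do the last 5° of tilt, then open.

{"method": "drive_tool", "body": {"deltas": [[[1.0,0,-0.45],[0,-5,0]],[[0,0,0],[0,0,0]],[[0,0,0],[0,0,0]]]}}

```text
clock: 7.2
position: [588.8, 10.8, 134.2]
ee_rot: [0.953, 0.039, -0.3, 0.012]
contact_force: [0.6, 0.5, -2.2]
gripper_width: 49.5
grasp_force: 63.8
```

{"method": "drive_tool", "body": {"deltas": [[[0,0,0],[0,0,0]],[[0,0,0],[0,0,0]],[[0,0,0],[0,0,0]],[[0,0,0],[0,0,0]],[[0,0,0],[0,0,0]],[[0,0,0],[0,0,0]]], "claw": 8.5}}

```text
clock: 7.8
position: [589.5, 10.8, 134.7]
ee_rot: [0.953, 0.039, -0.3, 0.012]
contact_force: [-0.1, -0.6, -0.2]
gripper_width: 85.3
grasp_force: 0.0
```

```bash
python3 - <<'E'
from h import *
st=arm.read_state();print(st['clock'],w2b(st['position']),st['joints'].round(2),st['gripper_width'],st['contact_force'])
delta(b2w([0,0,230]),rottool(0))
E
```

```text
7.8 [-1.14205683e+01  8.77421864e-02  1.34657299e+02] [ 0.24  0.72  0.25 -0.09 -1.7   1.43] 85.25128890385594 [-0.10306936 -0.63400809 -0.19467486]
cm [-4.52  0.01 -8.47] deg [-0.  34.9  0. ]
```

{"method": "drive_tool", "body": {"deltas": [[[0,0,-3],[0,0,0]],[[0,0,-3],[0,0,0]],[[0,0,-3],[0,0,0]],[[-1,0,-0.5],[0,7,0]],[[-1,0,0],[0,7,0]],[[-1,0,0],[0,7,0]],[[-1,0,0],[0,7,0]],[[-0.5,0,0],[0,6.9,0]],[[0,0,0],[0,0,0]]], "claw": 8.5}}

```text
clock: 8.7
position: [598.4, 11.1, 230.4]
ee_rot: [0.999, 0.041, -0.0, -0.0]
contact_force: [0.6, 0.1, 0.1]
gripper_width: 84.6
grasp_force: 0.0
```

```bash
python3 - <<'E'
from h import *
st=arm.read_state();print(st['clock'],w2b(st['position']),st['joints'].round(2),st['gripper_width'],st['contact_force'])
delta(b2w([0,0,165]),rottool(0))
a,b=shot('top'),shot('scene')
for p in([0,0,153],[26,0,153],[-26,0,153],[0,26,153],[0,-26,153]): print(p,np.round(proj(b,b2w(p)),1))
b=cv2.resize(b['img'][200:320,265:405],(560,480),interpolation=3)
cv2.imwrite('pics/up2.png',b[:,:,::-1])
E
```

```text
8.7 [ -2.56153995  -0.33834544 230.40955476] [ 0.29  0.34 -0.06 -0.   -1.17  1.36] 84.626014965468 [0.56409627 0.13427528 0.10129612]
cm [ 0.26 -0.03  6.54] deg [-0.   0.   0.1]
[0, 0, 153] [343.9 242.1]
[26, 0, 153] [350.2 248.5]
[-26, 0, 153] [337.8 235.7]
[0, 26, 153] [351.8 237.5]
[0, -26, 153] [335.9 246.7]
```

View pics/up2.png

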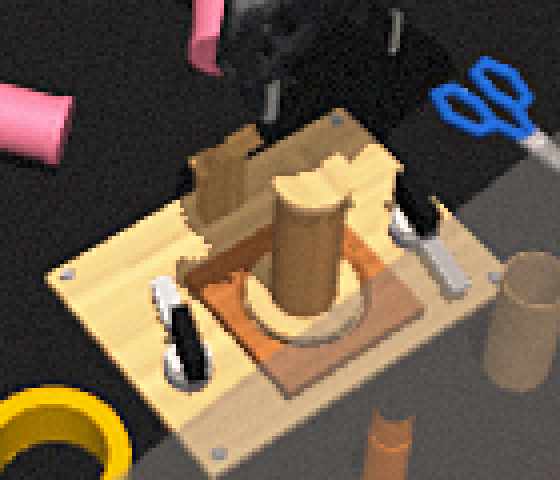

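The tower stands upright in the recess, with its cap centre at about crop (312,180), near the predicted spot. Next I shut the fingers and press gently.

{"method": "drive_tool", "body": {"deltas": [[[0.1,0,1.5],[0,0,0]],[[0.1,0,1.5],[0,0,0]],[[0.1,0,1.5],[0,0,0]],[[0,0,1.5],[0,0,0]],[[0,0,0.7],[0,0,0]],[[0,0,0],[0,0,0]],[[0,0,0],[0,0,0]]], "claw": 0}}

```text
clock: 9.5
position: [606.8, 12.2, 162.6]
ee_rot: [0.999, 0.041, 0.0, -0.0]
contact_force: [-0.5, 0.3, -0.1]
gripper_width: -0.1
grasp_force: 0.0
```

{"method": "drive_tool", "body": {"deltas": [[[0,0,0.1],[0,0,0]],[[0,0,0.1],[0,0,0]],[[0,0,0.1],[0,0,0]],[[0,0,0.1],[0,0,0]],[[0,0,0.1],[0,0,0]],[[0,0,0.1],[0,0,0]],[[0,0,0.1],[0,0,0]],[[0,0,0.1],[0,0,0]],[[0,0,0],[0,0,0]]]}}

```text
clock: 10.4
position: [605.7, 12.1, 154.1]
ee_rot: [0.999, 0.04, -0.0, -0.0]
contact_force: [-0.2, 0.1, 0.1]
gripper_width: 0.3
grasp_force: 0.0
```

{"method": "drive_tool", "body": {"deltas": [[[-0.4,0,0],[0,0,0]],[[0,0,0.1],[0,0,0]],[[0,0,0.1],[0,0,0]],[[0,0,0.1],[0,0,0]],[[0,0,0],[0,0,0]]]}}

```text
clock: 10.9
position: [601.7, 11.7, 151.2]
ee_rot: [0.999, 0.041, -0.0, -0.0]
contact_force: [-0.9, -0.0, -0.3]
gripper_width: 0.0
grasp_force: 0.0
```

{"method": "drive_tool", "body": {"deltas": [[[0,0,0.1],[0,0,0]],[[0,0,0.1],[0,0,0]],[[0,0,0],[0,0,0]]]}}

```text
clock: 11.2
position: [601.7, 11.8, 149.2]
ee_rot: [0.999, 0.041, -0.0, -0.0]
contact_force: [0.4, 0.8, 0.1]
gripper_width: -0.6
grasp_force: 0.0
```

{"method": "drive_tool", "body": {"deltas": [[[0,0,0.1],[0,0,0]],[[0,0,0.1],[0,0,0]],[[0,0,0],[0,0,0]]]}}

```text
clock: 11.5
position: [601.9, 11.8, 147.5]
ee_rot: [0.999, 0.041, -0.0, -0.0]
contact_force: [-0.4, -0.5, 0.3]
gripper_width: -0.2
grasp_force: 0.3
```

{"method": "drive_tool", "body": {"deltas": [[[0,0,0.1],[0,0,0]],[[0,0,0.1],[0,0,0]],[[0,0,0],[0,0,0]]]}}

```text
clock: 11.8
position: [602.5, 11.7, 147.1]
ee_rot: [0.999, 0.041, 0.001, 0.0]
contact_force: [-1.2, 0.4, 6.9]
gripper_width: 0.0
grasp_force: 3.4
```

```bash
python3 - <<'E'
from h import *
st=arm.read_state();print(st['clock'],w2b(st['position']),st['contact_force'])
b=shot('scene')
b=cv2.resize(b['img'][200:320,265:405],(700,600),interpolation=3)
cv2.imwrite('pics/press.png',b[:,:,::-1])
E
```

```text
11.8 [1.56237118e+00 1.68696553e-02 1.47099121e+02] [-1.22493766  0.42081457  6.93981286]
```

View pics/press.png

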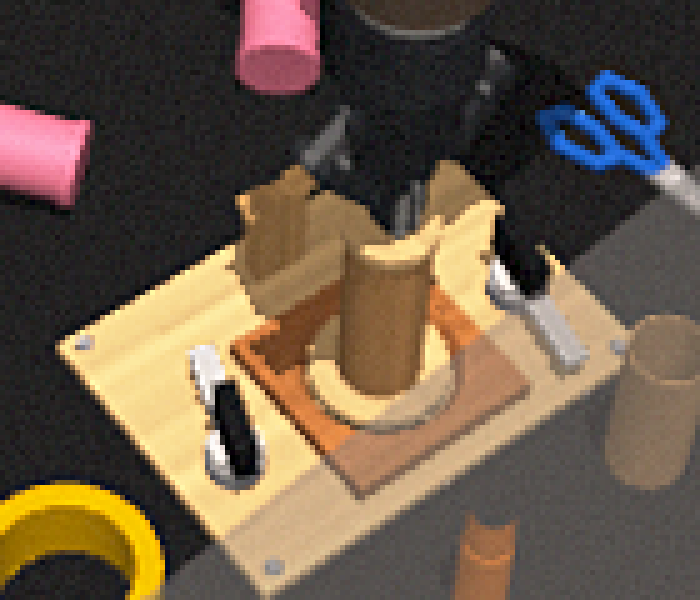

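The closed fingers touch the cap top at about crop (410,240), with 7 N. Whether the foot is home will show in the force curve.

{"method": "drive_tool", "body": {"deltas": [[[-0.1,0,0.1],[0,0,0]],[[0,0,0.1],[0,0,0]],[[0,0,0],[0,0,0]]]}}

```text
clock: 12.15
position: [602.6, 11.7, 147.0]
ee_rot: [0.999, 0.041, 0.003, 0.0]
contact_force: [-3.3, -0.6, 12.3]
gripper_width: 0.2
grasp_force: 6.2
```

{"method": "drive_tool", "body": {"deltas": [[[0,0,0.1],[0,0,0]],[[0,0,0.1],[0,0,0]],[[0,0,0],[0,0,0]]]}}

```text
clock: 12.45
position: [603.2, 11.6, 146.9]
ee_rot: [0.999, 0.042, 0.004, 0.0]
contact_force: [-3.9, 1.1, 19.1]
gripper_width: -0.0
grasp_force: 9.5
```

{"method": "drive_tool", "body": {"deltas": [[[0,0,0.15],[0,0,0]],[[0,0,0.15],[0,0,0]],[[0,0,0],[0,0,0]],[[0,0,0],[0,0,0]]]}}

```text
clock: 12.85
position: [604.3, 11.6, 146.9]
ee_rot: [0.999, 0.042, 0.005, 0.001]
contact_force: [-7.2, 0.9, 28.1]
gripper_width: -0.0
grasp_force: 14.3
```

{"method": "drive_tool", "body": {"deltas": [[[0,0,0.15],[0,0,0]],[[0,0,0],[0,0,0]],[[0,0,0],[0,0,0]]]}}

```text
clock: 13.15
position: [604.8, 11.6, 146.8]
ee_rot: [0.999, 0.042, 0.006, 0.001]
contact_force: [-9.0, 1.0, 33.1]
gripper_width: -0.0
grasp_force: 16.7
```

The force climbed to 33 N with no travel, at a cap height of 147 mm. That is the fully-home height, so the tower is home. Now I retract and re-measure the tower and knobs.

{"method": "drive_tool", "body": {"deltas": [[[0,0,-1],[0,0,0]],[[0,0,-3],[0,0,0]],[[0,0,-3],[0,0,0]],[[-4,4,-1],[0,0,8]],[[-4,4,0],[0,0,2]],[[-4,4,0],[0,0,0]],[[-4,4,0],[0,0,0]],[[-4,4,0],[0,0,0]],[[0,0,0],[0,0,0]]], "claw": 4}}

```text
clock: 14.05
position: [411.2, -156.7, 215.3]
ee_rot: [0.999, -0.049, -0.001, -0.001]
contact_force: [0.8, -0.2, 0.9]
gripper_width: 39.7
grasp_force: 0.0
```

```bash
python3 - <<'E'
from h import *
st=arm.read_state();print(st['clock'],w2b(st['position']).round(1),st['joints'].round(2),st['gripper_width'],st['contact_force'].round(1))
t,s=shot('top'),shot('scene')
for n,p in(('kl',[0,100,57]),('kr',[0,-100,57])):
    u,v=np.round(proj(t,b2w(p))).astype(int)
    g=t['img'][v-10:v+11,u-6:u+7].max(2).astype(float)
    w=np.clip(170-g,0,None);w[w<30]=0
    yy,xx=np.mgrid[v-10:v+11,u-6:u+7];c=((w*xx).sum()/w.sum(),(w*yy).sum()/w.sum())
    ang=cv2.minAreaRect(np.argwhere(w>0)[:,::-1].astype(np.float32))
    print(n,(u,v),np.round(c,1),w2b(onplane(t,*c,57)).round(1),ang)
a=cv2.resize(t['img'][180:270,270:370],(400,360),interpolation=3);b=cv2.resize(s['img'][205:325,265:405],(400,343),interpolation=3)
cv2.imwrite('pics/home.png',np.hstack([a,cv2.copyMakeBorder(b,0,17,0,0,0)])[:,:,::-1])
for p in([0,0,147],[0,26,147],[0,-26,147],[26,0,147],[-26,0,147],[0,40,20],[0,-40,20],[-40,0,20],[40,0,20]):
    x=np.array(proj(t,b2w(p)));y=np.array(proj(s,b2w(p)));print(p,((x-[270,180])*4).round(),((y-[265,205])*400/140+[400,0]).round())
E
```

```text
14.05 [-202.6 -152.6  215.3] [ 0.01  0.08 -0.44 -0.   -1.05  1.47] 39.72102592041113 [ 0.8 -0.2  0.9]
kl (np.int64(288), np.int64(219)) [288.5 219.7] [-2.4 98.9 57. ] ((6.5, 10.500000953674316), (4.417261123657227, 13.251785278320312), 6.340191841125488)
kr (np.int64(350), np.int64(214)) [349.8 215. ] [ -2.  -98.6  57. ] ((6.037735939025879, 10.867923736572266), (4.120816707611084, 14.285496711730957), 15.945394515991211)
[0, 0, 147] [196. 133.] [625. 110.]
[0, 26, 147] [162. 135.] [648.  97.]
[0, -26, 147] [231. 130.] [602. 123.]
[26, 0, 147] [194.  99.] [643. 129.]
[-26, 0, 147] [199. 167.] [608.  92.]
[0, 40, 20] [148. 156.] [650. 172.]
[0, -40, 20] [245. 148.] [586. 211.]
[-40, 0, 20] [201. 200.] [594. 164.]
[40, 0, 20] [193. 104.] [644. 219.]
```

View pics/home.png

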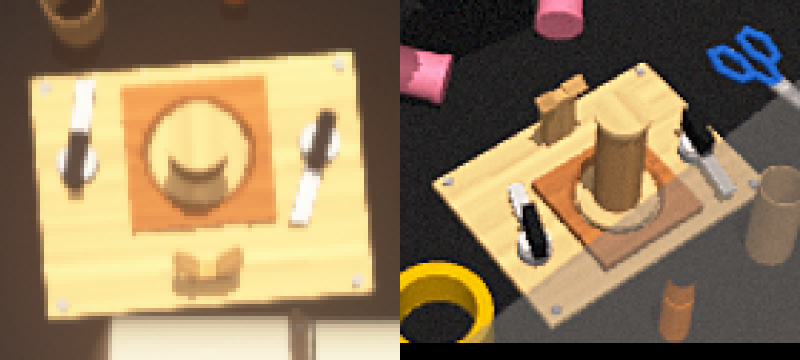

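The top view shows the foot ring centred in the recess at about (199,153), as predicted for home, with both knobs still clear. Now the right knob.

```bash
python3 - <<'E'
from h import *
delta(b2w([-1.5,-99,100]),rottool(0,YAW-.17))
E
```

```text
cm [18.45 -8.61 11.6 ] deg [-0.  -0.  -0.3]
```

{"method": "drive_tool", "body": {"deltas": [[[4,-1.9,0],[0,0,0]],[[4,-1.9,0],[0,0,0]],[[4,-1.9,0],[0,0,0]],[[4,-1.9,0],[0,0,0]],[[2.4,-1,0],[0,0,0]],[[0,0,4],[0,0,0]],[[0,0,4],[0,0,0]],[[0,0,3.5],[0,0,0]],[[0,0,0],[0,0,0]]], "claw": 4}}

```text
clock: 15.05
position: [604.1, -85.3, 94.2]
ee_rot: [0.999, -0.047, -0.006, 0.0]
contact_force: [0.2, 0.4, -0.8]
gripper_width: 39.8
grasp_force: 0.0
```

```bash
python3 - <<'E'
from h import *
print(arm.read_state()['joints'].round(2));delta(b2w([-1.5,-99,35]),rottool(0,YAW-.17))
E
```

```text
[ 0.12  0.49 -0.19 -0.   -0.9   1.36]
cm [0.42 0.16 5.92] deg [ 0.1  0.7 -0.2]
```

{"method": "drive_tool", "body": {"deltas": [[[0.3,0.1,2],[0,0,0]],[[0,0,2],[0,0.5,0]],[[0,0,1.9],[0,0,0]],[[0,0,0],[0,0,0]]]}}

```text
clock: 15.45
position: [610.1, -87.0, 40.5]
ee_rot: [0.999, -0.046, 0.003, 0.0]
contact_force: [-1.2, 0.1, -0.5]
gripper_width: 40.1
grasp_force: 0.0
```

{"method": "drive_tool", "body": {"deltas": [[[0,0,0],[0,0,0]],[[0,0,0],[0,0,0]],[[0,0,0],[0,0,0]],[[0,0,0],[0,0,0]],[[0,0,0],[0,0,0]],[[0,0,0],[0,0,0]],[[0,0,0],[0,0,0]]], "claw": 0.8}}

```text
clock: 16.15
position: [613.0, -89.3, 43.9]
ee_rot: [0.999, -0.046, 0.007, 0.001]
contact_force: [3.5, -9.2, -2.0]
gripper_width: 12.7
grasp_force: 60.0
```

{"method": "drive_tool", "body": {"deltas": [[[0,0,0],[0,0,0]],[[0,0,0],[0,0,0]],[[0,0,0],[0,0,0]],[[0,0,0],[0,0,0]],[[0,0,0],[0,0,0]]], "claw": 4}}

```text
clock: 16.65
position: [610.4, -87.3, 41.9]
ee_rot: [0.999, -0.047, 0.004, 0.0]
contact_force: [0.1, 0.9, 0.1]
gripper_width: 40.0
grasp_force: 0.0
```

```bash
python3 - <<'E'
from h import *
s=arm.read_state();print(s['position'],s['contact_force'].round(1));delta(b2w([-1.5,-99,36]),rottool(0,YAW-.17))
E
```

```text
[610.44194169 -87.32091448  41.87194535] [0.1 0.9 0.1]
cm [-0.31  0.02  0.58] deg [-0.  -0.5 -0.2]
```

{"method": "drive_tool", "body": {"deltas": [[[-0.3,0.2,0.3],[0,0,0]],[[0,0,0.3],[0,-0.5,0]],[[0,0,0],[0,0,0]],[[0,0,0],[0,0,0]]]}}

```text
clock: 17.05
position: [607.2, -89.4, 35.2]
ee_rot: [0.999, -0.047, -0.0, -0.0]
contact_force: [-0.0, -0.1, -0.3]
gripper_width: 40.0
grasp_force: 0.0
```

{"method": "drive_tool", "body": {"deltas": [[[0,0,0],[0,0,0]],[[0,0,0],[0,0,0]],[[0,0,0],[0,0,0]],[[0,0,0],[0,0,0]],[[0,0,0],[0,0,0]]], "claw": 0.8}}

```text
clock: 17.55
position: [607.3, -89.2, 35.7]
ee_rot: [0.999, -0.047, -0.0, -0.0]
contact_force: [-0.7, 0.7, 1.5]
gripper_width: 12.8
grasp_force: 60.4
```

{"method": "drive_tool", "body": {"deltas": [[[0,0,0],[0,0,6]],[[0,0,0],[0,0,6]],[[0,0,0],[0,0,6]],[[0,0,0],[0,0,6]],[[0,0,0],[0,0,6]],[[0,0,0],[0,0,6]],[[0,0,0],[0,0,6]],[[0,0,0],[0,0,0]]]}}

```text
clock: 18.35
position: [608.2, -87.5, 35.8]
ee_rot: [0.916, -0.402, 0.001, -0.001]
contact_force: [0.8, 6.9, 1.2]
gripper_width: 12.8
grasp_force: 60.4
```

```bash
python3 - <<'E'
from h import *
s=arm.read_state();print(s['position'],s['contact_force'].round(1),s['wrist_torque'].round(2),s['joints'].round(2));delta(b2w([-.5,-101,36]),rottool(0,YAW-.17-1.4))
E
```

```text
[608.15189848 -87.45976253  35.75837294] [0.8 6.9 1.2] [ 2.01 -0.05 -0.06] [ 0.12  0.56 -0.24 -0.   -0.76  0.63]
cm [ 0.15  0.09 -0.02] deg [-0.2  0.1 37.9]
```

Turning freely. I finish to slightly past the stop.

{"method": "drive_tool", "body": {"deltas": [[[0,0,0],[0,0,6]],[[0,0,0],[0,0,6]],[[0,0,0],[0,0,6]],[[0,0,0],[0,0,6]],[[0,0,0],[0,0,6]],[[0,0,0],[0,0,6]],[[0,0,0],[0,0,3.5]],[[0,0,0],[0,0,0]],[[0,0,0],[0,0,0]]]}}

```text
clock: 19.25
position: [609.8, -86.7, 35.8]
ee_rot: [0.728, -0.686, 0.001, -0.003]
contact_force: [3.6, 7.8, -1.7]
gripper_width: 12.8
grasp_force: 60.9
```

```bash
python3 - <<'E'
from h import *
s=arm.read_state();print(s['position'],s['contact_force'].round(1),s['wrist_torque'].round(2),s['joints'].round(2));delta(b2w([-.5,-101,36]),rottool(0,YAW-.17-1.4))
E
```

```text
[609.84980323 -86.73926505  35.79150193] [ 3.6  7.8 -1.7] [ 2.55 -0.78  0.82] [ 0.12  0.56 -0.24 -0.   -0.76 -0.06]
cm [ 0.23  0.15 -0.02] deg [-0.3  0.1 -1.2]
```

{"method": "drive_tool", "body": {"deltas": [[[0,0,0],[0,0,0]],[[0,0,0],[0,0,0]],[[0,0,0],[0,0,0]],[[0,0,0],[0,0,0]],[[0,0,-2],[0,0,0]],[[0,0,-4],[0,0,0]],[[0,0,-4],[0,0,0]],[[0,0,-4],[0,0,0]],[[0,0,-4],[0,0,0]],[[0,0,0],[0,0,0]]], "claw": 4}}

```text
clock: 20.25
position: [610.5, -90.1, 222.9]
ee_rot: [0.726, -0.687, 0.005, -0.004]
contact_force: [-0.2, 0.8, 1.3]
gripper_width: 40.1
grasp_force: 0.0
```

{"method": "drive_tool", "body": {"deltas": [[[-4,0,0],[0,0,-7]],[[0,0,0],[0,0,-7]],[[0,0,0],[0,0,-7]],[[0,0,0],[0,0,-7]],[[0,0,0],[0,0,-8]],[[0,0,0],[0,0,-8]],[[0,0,0],[0,0,-8]],[[0,0,0],[0,0,-8]],[[0,0,0],[0,0,-8]],[[0,0,0],[0,0,-8]],[[0,0,0],[0,0,-4]],[[0,0,0],[0,0,0]]]}}

```text
clock: 21.45
position: [604.7, -49.8, 215.0]
ee_rot: [0.998, -0.06, -0.001, -0.0]
contact_force: [-0.3, -0.3, -0.3]
gripper_width: 40.1
grasp_force: 0.0
```

```bash
python3 - <<'E'
from h import *
s=arm.read_state();print(s['clock'],s['position'],s['joints'].round(2));delta(b2w([0,100,s['position'][2]]),rottool(0,YAW-.17))
E
```

```text
21.45 [604.67529919 -49.75659138 215.02629611] [ 0.18  0.37 -0.06 -0.   -1.14  1.27]
cm [-3.110e+00 -1.584e+01  1.000e-02] deg [-0.   0.1 -1.8]
```

{"method": "drive_tool", "body": {"deltas": [[[-0.6,-3.9,0],[0,0,-1.8]],[[-0.7,-4,0],[0,0,0]],[[-0.7,-4,0],[0,0,0]],[[-0.6,-3.9,0],[0,0,0]],[[0,0,0],[0,0,0]],[[0,0,4],[0,0,0]],[[0,0,4],[0,0,0]],[[0,0,3.5],[0,0,0]],[[0,0,0],[0,0,0]],[[0,0,0],[0,0,0]]]}}

```text
clock: 22.45
position: [594.7, 109.7, 100.9]
ee_rot: [0.999, -0.044, -0.0, 0.0]
contact_force: [0.2, 0.1, 0.9]
gripper_width: 40.2
grasp_force: 0.0
```

```bash
python3 - <<'E'
from h import *
s=arm.read_state();print(s['clock'],s['position'],s['joints'].round(2));delta(b2w([0,100,35.5]),rottool(0,YAW-.17))
E
```

```text
22.45 [594.74015854 109.74676063 100.92979106] [ 0.45  0.47 -0.21  0.   -0.89  1.03]
cm [-0.2  -0.14  6.54] deg [0. 0. 0.]
```

{"method": "drive_tool", "body": {"deltas": [[[-0.2,-0.1,2],[0,0,0]],[[0,0,2],[0,0,0]],[[0,0,1.5],[0,0,0]],[[0,0,1],[0,0,0]],[[0,0,0],[0,0,0]],[[0,0,0],[0,0,0]]]}}

```text
clock: 23.05
position: [593.5, 111.8, 37.1]
ee_rot: [0.999, -0.044, 0.001, -0.001]
contact_force: [-0.2, -0.1, 1.1]
gripper_width: 40.2
grasp_force: 0.0
```

{"method": "drive_tool", "body": {"deltas": [[[0,0,0],[0,0,0]],[[0,0,0],[0,0,0]],[[0,0,0],[0,0,0]],[[0,0,0],[0,0,0]],[[0,0,0],[0,0,0]]], "claw": 0.8}}

```text
clock: 23.55
position: [593.0, 110.0, 37.2]
ee_rot: [0.999, -0.044, 0.0, 0.001]
contact_force: [0.6, -6.3, 3.4]
gripper_width: 12.8
grasp_force: 60.2
```

{"method": "drive_tool", "body": {"deltas": [[[0,0.15,0],[0,0,6]],[[0,0,0],[0,0,6]],[[0,0,0],[0,0,6]],[[0,0,0],[0,0,6]],[[0,0,0],[0,0,6]],[[0,0,0],[0,0,6]],[[0,0,0],[0,0,6]],[[0,0,0],[0,0,6]],[[0,0,0],[0,0,6]],[[0,0,0],[0,0,6]],[[0,0,0],[0,0,0]]]}}

```text
clock: 24.65
position: [592.9, 109.6, 37.2]
ee_rot: [0.843, -0.538, 0.001, -0.0]
contact_force: [-0.5, -4.9, 5.7]
gripper_width: 12.8
grasp_force: 60.4
```

```bash
python3 - <<'E'
from h import *
s=arm.read_state();print(s['position'],s['contact_force'].round(1),s['wrist_torque'].round(2),s['joints'].round(2));delta(b2w([0,100,36]),rottool(0,YAW-.17-1.4))
E
```

```text
[592.87009717 109.59528991  37.18766839] [-0.5 -4.9  5.7] [-0.88  0.19 -0.06] [ 0.45  0.55 -0.27  0.   -0.75 -0.02]
cm [-0.15 -0.07  0.12] deg [-0.1 -0.  20.3]
```

{"method": "drive_tool", "body": {"deltas": [[[0,0,0],[0,0,6]],[[0,0,0],[0,0,6]],[[0,0,0],[0,0,6]],[[0,0,0],[0,0,3.5]],[[0,0,0],[0,0,0]],[[0,0,0],[0,0,0]]]}}

```text
clock: 25.25
position: [592.7, 109.5, 37.2]
ee_rot: [0.73, -0.683, 0.001, 0.0]
contact_force: [-1.0, -3.1, 6.4]
gripper_width: 12.6
grasp_force: 60.9
```

```bash
python3 - <<'E'
from h import *
s=arm.read_state();print(s['position'],s['contact_force'].round(1),s['wrist_torque'].round(2));delta(b2w([0,100,36]),rottool(0,YAW-.17-1.4))
E
```

```text
[592.7472492  109.51284816  37.19319222] [-1.  -3.1  6.4] [-0.96  0.2   0.7 ]
cm [-0.18 -0.02  0.12] deg [-0.  -0.1 -0.8]
```

At the stop: the torque rose to 0.7 N m. I release, retract and check.

{"method": "drive_tool", "body": {"deltas": [[[0,0,0],[0,0,0]],[[0,0,0],[0,0,0]],[[0,0,0],[0,0,0]],[[0,0,0],[0,0,0]],[[0,0,-2],[0,0,0]],[[0,0,-4],[0,0,0]],[[0,0,-4],[0,0,0]],[[0,0,-4],[0,0,0]],[[0,0,-4],[0,0,0]],[[0,0,0],[0,0,0]]], "claw": 4}}

```text
clock: 26.25
position: [595.6, 111.0, 222.7]
ee_rot: [0.728, -0.685, 0.003, -0.006]
contact_force: [1.1, 1.0, 0.2]
gripper_width: 40.1
grasp_force: 0.0
```

{"method": "drive_tool", "body": {"deltas": [[[0,-4.5,0],[0,0,0]],[[0,-4.5,0],[0,0,0]],[[0,-4.5,0],[0,0,0]],[[0,-4.5,0],[0,0,0]],[[0,0,0],[0,0,0]],[[0,0,0],[0,0,0]],[[0,0,0],[0,0,0]]]}}

```text
clock: 26.95
position: [771.3, 120.8, 215.4]
ee_rot: [0.728, -0.685, -0.0, 0.0]
contact_force: [-0.1, 0.3, -0.1]
gripper_width: 40.1
grasp_force: 0.0
```

```bash
python3 - <<'E'
from h import *
s=arm.read_state();print(s['clock'],w2b(s['position']),s['contact_force'].round(1))
t,s=shot('top'),shot('scene')
a=cv2.resize(t['img'][160:270,240:420],(400,244),interpolation=3);b=cv2.resize(s['img'][205:325,265:405],(400,343),interpolation=3)
cv2.imwrite('pics/end.png',np.hstack([cv2.copyMakeBorder(a,0,99,0,0,0),b])[:,:,::-1])
E
```

```text
26.95 [178.58014614  95.1588365  215.41909753] [-0.1  0.3 -0.1]
```

View pics/end.png

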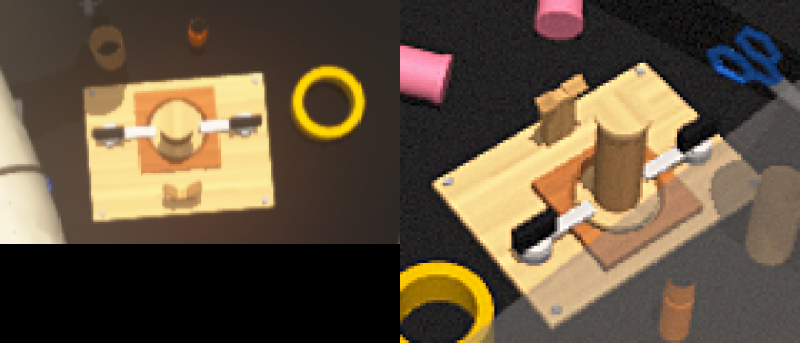

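Both tongues point at the recess and lie over the foot, at about (140,131) and (214,127) in the crop. The tower is upright and the bystanders are unmoved.

```bash
python3 -c "
from bench import arm
print(arm.job_done())"
```

```text
the job is handed in; nothing more can be done
None
```

I handed the job in at about 27 s: the tower is upright and fully home, both knobs are turned clockwise to their stops with the tongues over the foot, and the bystanders in the last view look unmoved; the hand-in returned no verdict.

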